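# Lock a polishing spindle in the V-block by its flat

## Robot

A 6-joint arm with a two-finger parallel gripper is mounted at the origin on a cart in front of the work surface, level with it; the furniture and walls round the work are solid. World frame = base frame: x ahead of the robot, y to its left, z up, the work surface at z = 0. Lengths are in m, angles in rad, forces in N, time in s.
With the tool pointing down it reaches from about 0.375 to 0.925 m from the base axis. Payload 5.7 kg.
Tool frame: the origin (TCP) lies at the centre of the arm's flange, where the gripper is bolted on; the fingertips stand 173 mm ahead of it and the grasp point (between the pads) lies 155 mm ahead of it; y points along the fingers, x is the direction in which the jaws open and shut, and the axes are right-handed (so a half turn about y gives the same grasp; the last joint's range is limited). The gripper opens to 85 mm and grips with 20 to 120 N. Pads are 22 mm wide; open, the fingers measure 114 mm over their backs; the gripper's body (76 mm by 85 mm) begins 54 mm behind the grasp point. The pads swing forward as they close: fully open they stand 13 mm farther back than shut.
Start: joints at [1.074, 0.359, 1.51, -0, 1.272, -0.115], TCP at [0.224, 0.557, 0.405] pointing down, gripper open.
Joint ranges: [-2.97, 2.97], [-1.01, 2.36], [0.21, 2.38], [-0.96, 4.11], [0.2, 2.71], [-2.98, 2.98]. Speed limits (rad/s): [2.39, 2.39, 3.14, 3.14, 3.14, 3.14].

## Interface

Orientations are given as a rotation vector (axis times angle).
In Python, from cell import ctrl gives the robot as it stands.
- The arm moves only by the tool apply_moves, never from a script. Its argument "increments" is a list of rows, each a list of 3 entries, a list of its own where there are three numbers: the shift along the tool's x, y, z in mm, then the turn, a rotation vector about the tool's x, y, z in degrees, then the closure, from -1 (fully open) to 1 (shut). In form: [[[dx, dy, dz], [wx, wy, wz], jaw], ...]. A call has 1 to 10 rows; each row shifts and turns the commanded pose from where the row before left it, along the tool's axes as they then stand; what a row does not reach is not made up. A row lasts 1/10 s, in which the tool goes at most 50 mm and 8.59 degrees, less where a joint would pass 70% of its speed; a pose out of reach is approached as far as the arm can. A call with a gripper value outside its range is refused whole. The fingers move at their own pace and stop on an object; "grip_force" is the grip in N (left out, the last holds). Time passes only in rows, so rows that do not move let the fingers close. It gives the time, the measured TCP pose, the force and the opening at its end, in the units of the state.
- ctrl.get_obs(): the state, without advancing time (a new reading comes with each control period).
- ctrl.camera(name): name is "side" or "top"; returns (picture, depth): 480x640x3 uint8, blue, green, red; 480x640 float32, m along the optical axis (not along the pixel's ray), 0 where there is no reading.
- ctrl.camera_model(name): a dict with "camera_matrix" (3x3 intrinsics, pixels), "distortion" ([k1, k2, p1, p2, k3] as OpenCV has them; the pictures are not rectified), "R" (3x3) and "t" (3): a world point X has camera coordinates R X + t. Camera axes: x right, y down, z forward; pixel columns grow to the right and rows downward; lengths in m; the calibration is good to about 2 mm. A picture is of the moment at which its call begins. camera_model takes no time and is no camera call.
- ctrl.finish_job(): hands the job in, once; it reports no verdict.
Trained networks look in the newest picture that a camera, given by its name, has taken for a name from the list of things; names that differ only in an ending like _2 or _b are one class to them, and where a whole thing is asked for, a point or a joint stands for the part that bears it (a point fixed in the world has none). Each returns a list of dicts, best first, with "conf" (0 to 1); they miss things now and then, are a little off and sometimes report something else, mostly with a low value. They report only what shows in the picture. A call takes as long as a camera call.
- ctrl.masks_of(name, camera): "pixels" (480x640 bool, what is visible of it) and "box" ([left, top, right, bottom] in pixels, round what is visible of it).
The state is a dict: "t": time; "joint_positions": joint angles; "joint_vel": joint speeds; "joint_efforts": joint torques, N m; "position": TCP position; "tcp_rot": TCP orientation; "contact_force": force on the tool from outside, world axes, zero at the start; "ft_torque": the same for the moment, N m; "opening": opening from 0.0 (shut) to 1.0 (fully open).
Only numpy, scipy, OpenCV 4.12 (cv2) and the standard library are available. Lean on these libraries where they do the work, as an engineer would, in place of code of your own. Each camera call takes 0.05 s, during which the arm holds its last target.

## Task

The loose polishing spindle has to be locked in the V-block so that it cannot turn while its threaded nose is dressed. Without lifting it out of the groove, slide it along until its back end is right against the end stop, roll it until its milled flat faces straight up, then swing the hinged strap over and press it fully down, so that its foot lies flat on the spindle's flat. Leave the other tools on the bench as they are.

Things in the scene. Friction and masses are not known exactly. Their poses are not given: they have to be found in the camera images.
- v_block: Steel V-block fixed to the bench: base 100 (x) x 136 (y) x 10 mm, two V saddles with slippery white linings (x +-40, y 28 to 52 and -52 to -28, tops z = 50.5 mm). Origin on the bench under mid-groove; x across it, away from the robot, y along it towards the spindle's nose, z up. A spindle in the groove has its axis at x = 0, z = 46. Strap pin along y at x = -34, z = 67 (lugs y +-21).
- end_stop: Upright dark plate, 46 mm wide, top 64 mm over the bench, fixed across the groove's end, with a brass button. Origin: centre of the button's face, on the groove's axis (x = 0, y = -62, z = 46 mm of the V-block). Its y is up, its z points out of the face along the groove towards the spindle.
- spindle: Loose steel spindle, 166 mm, about 0.45 kg, lying in the groove. Origin: centre of its back face; z along its axis to the nose. Shank 36 mm thick from z = 0 to 122; from z = 42 to 82 a flat 26 mm wide is milled on its +y side, 12.5 mm from the axis (5.5 mm deep): y up = flat up. Threaded taper, 23 to 10 mm thick, to z = 166. Starts 6 to 16 mm from the stop, flat 0.9 rad or more from up.
- spindle_flat (a point): Centre of the milled flat, on its surface; y is its outward normal. Home and up it lies at x = 0, y = 0, z = 58.5 mm of the V-block. The shank slides and turns easily in the lined groove (friction 0.06; 0.6 at fingertips): a fingertip pressed on top of the round shank with 5 to 10 N and drawn across the groove rolls it by about distance / 18 mm.
- spindle_nose (a point): Centre of the spindle's blunt nose end, on its axis, 166 mm from the back face; at y = 104, z = 46 mm of the V-block when home. Push it here towards the end stop (a few N).
- strap (a joint): Strap angle, rad: 0 = shut, level, brass foot flat on the spindle's flat; grows as it opens, 1.57 = upright; starts at 1.6 to 1.85, leaning to the robot's side. Steel bar 28 mm wide, 8.5 thick, reaching 60 mm from the pin; foot 24 x 26 mm, 22 to 46 mm from the pin. The stiff hinge (0.13 N m) stays where left. On the round shank it stops near 0.16; a flat within 0.5 rad of level it levels.
- strap_end (a point): Point on the strap's outer face (upper when shut), 55 mm from the pin, mid-width: push it over and press it down here. At x = 21, y = 0, z = 71 mm of the V-block when shut.
- calliper: Bystander, leave alone: steel sliding calliper lying flat, 54 x 151 x 10 mm; origin under its middle.
- pliers_black: Bystander, leave alone: pliers with dark handles lying flat, 48 x 144 x 10 mm; origin under its middle.
- flux_pot: Bystander, leave alone: round dark pot, 50 mm across, 27 mm high; origin under its middle.

How it is judged:
On the way, in this order (a step that is already met when the one before it is completed fails the run):
1. the spindle is against the end stop (within 4 mm) with its flat turned up (within 0.5 rad; the strap levels the rest) (z of spindle in the frame of end_stop below 0.004 m and angle between spindle_flat's own y axis and vertical below 0.5 rad), for 0.2 s.
2. the strap is shut on the flat (value of joint strap below 0.05 rad), for 0.2 s.
At the end, for the whole second after the job is handed in: The strap is shut (its joint below 0.05 rad), the spindle's flat faces up within 0.09 rad, its back face is within 4 mm of the end stop, and it is at rest (value of joint strap below 0.05 rad and angle between spindle_flat's own y axis and vertical below 0.09 rad and z of spindle in the frame of end_stop below 0.004 m and linear speed of spindle below 0.01 m/s); the robot touches nothing.
It fails at once if the spindle is lifted out of the groove (its back end more than 14 mm up) (height (world z) of spindle above 0.06 m).
It fails at once if the calliper is moved by more than 25 mm (distance of calliper from where it was at the start of the episode above 0.025 m).
It fails at once if the pliers is moved by more than 25 mm (distance of pliers_black from where it was at the start of the episode above 0.025 m).
It fails at once if the flux pot is moved by more than 25 mm (distance of flux_pot from where it was at the start of the episode above 0.025 m).
It also fails if it takes over 51 s, if anything falls off the work surface, if the arm or the gripper's body presses on something with over 40 N, if the wrist force passes 120 N, or if a joint passes its speed limit or range.

## Working session

There is one attempt and no reset: what is moved stays moved. The work goes in short steps, Python scripts to look and compute and a tool call to move; the robot and the scene stay as the last step left them, time stands still between calls to the robot, and variables do not carry over. Pictures are saved under pics/ and viewed, and the job is handed in when it is done.

Besides the shell and the picture viewer there is one more tool, called after "Call:" as a command line: name --argument value ..., lists and objects as JSON in quotes. apply_moves: Moves the arm, as the interface text tells. Its arguments: {"type":"object","properties":{"increments":{"type":"array"},"grip_force":{"type":"number"}},"required":["increments"]}

```bash
ls; mkdir -p pics
python3 - <<'E'
from cell import ctrl
import cv2,numpy as np
o=ctrl.get_obs();print({k:np.round(v,3) for k,v in o.items()})
for c in("top","side"):
    im,d=ctrl.camera(c);cv2.imwrite(f"pics/{c}0.png",im);np.save(f"pics/{c}0d.npy",d)
    m=ctrl.camera_model(c);print(c,m)
    for n in["v_block","end_stop","spindle","strap","spindle_flat","calliper","pliers_black","flux_pot"]:
        r=ctrl.masks_of(n,c)
        print(n,[(round(q["conf"],2),q["box"],int(q["pixels"].sum())) for q in r[:2]])
        if r:np.save(f"pics/{c}0_{n}.npy",r[0]["pixels"])
E
```

```text
pics
{'t': np.float64(0.0), 'joint_positions': array([ 1.074,  0.359,  1.511,  0.   ,  1.273, -0.115]), 'joint_vel': array([-0.001,  0.001, -0.   ,  0.001,  0.001,  0.001]), 'joint_efforts': array([ 0.0000e+00, -5.2763e+01, -2.7863e+01, -0.0000e+00,  1.3000e-02,
       -0.0000e+00]), 'position': array([0.223, 0.556, 0.404]), 'tcp_rot': array([-1.367, -0.922,  0.925]), 'contact_force': array([ 0.903, -0.461, -0.279]), 'ft_torque': array([-0.029,  0.03 ,  0.012]), 'opening': np.float64(0.998)}
top {'camera_matrix': array([[609.81732883,   0.        , 325.87735767],
       [  0.        , 609.81732883, 242.7487515 ],
       [  0.        ,   0.        ,   1.        ]]), 'distortion': array([-0.12065302,  0.        ,  0.        ,  0.        ,  0.        ]), 'R': array([[ 0.0044636 , -0.9995306 ,  0.0303095 ],
       [-0.9923969 , -0.00815575, -0.12280826],
       [ 0.12299781, -0.02953089, -0.99196747]]), 't': array([-0.25259662,  0.53507666,  1.06258638])}
v_block [(0.74, [353.9, 208.9, 432.3, 270.8], 2599), (0.59, [196.0, 166.0, 248.4, 239.6], 852)]
end_stop [(0.76, [423.6, 230.0, 438.3,
[... 576 characters left out ...]
  0.        ,  0.        ]), 'R': array([[ 0.99871333,  0.04464921,  0.02404432],
       [ 0.03870373, -0.36474102, -0.93030425],
       [-0.0327674 ,  0.93003787, -0.36599981]]), 't': array([-0.49960984, -0.02340868,  1.12348115])}
v_block [(0.96, [298.3, 250.9, 361.4, 345.5], 1164)]
end_stop [(0.65, [309.9, 303.8, 340.6, 337.3], 258)]
spindle [(0.7, [322.7, 268.8, 350.7, 312.4], 703)]
strap [(0.77, [302.2, 249.7, 316.2, 287.6], 389)]
spindle_flat [(0.59, [324.1, 271.1, 350.5, 309.7], 691)]
calliper [(0.45, [330.8, 246.6, 382.6, 255.3], 206)]
pliers_black [(0.68, [328.6, 233.7, 361.6, 256.2], 178), (0.56, [347.7, 247.4, 382.7, 254.2], 94)]
flux_pot [(0.59, [256.8, 276.8, 264.7, 291.0], 49)]
```

Run:
```python
import cv2
t=cv2.imread("pics/top0.png");s=cv2.imread("pics/side0.png")
cv2.imwrite("pics/a1.png",cv2.resize(t[150:330,150:450],None,fx=2.6,fy=2.6,interpolation=2))
cv2.imwrite("pics/a2.png",cv2.resize(s[220:360,250:400],None,fx=4,fy=4,interpolation=2))
```

```text
(no output)
```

View pics/a1.png

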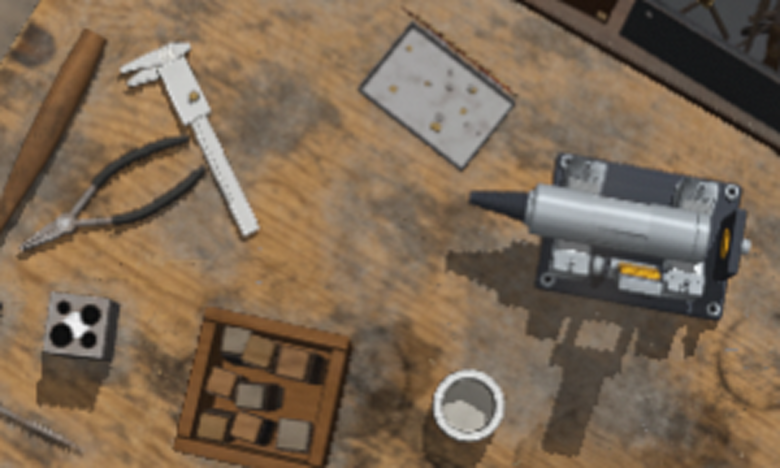

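View pics/a2.png

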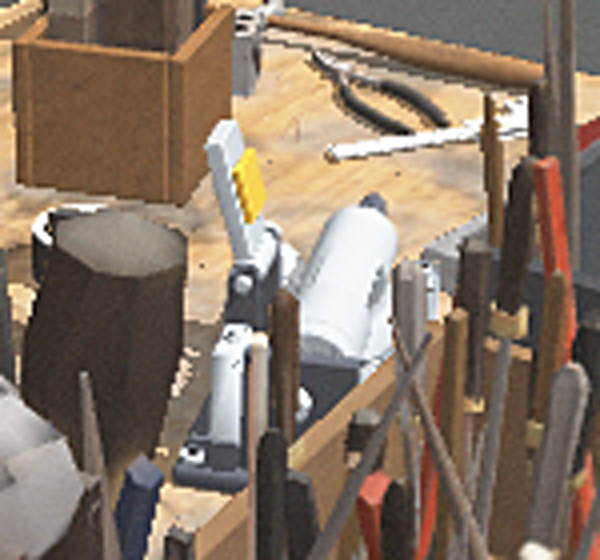

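View pics/side0.png

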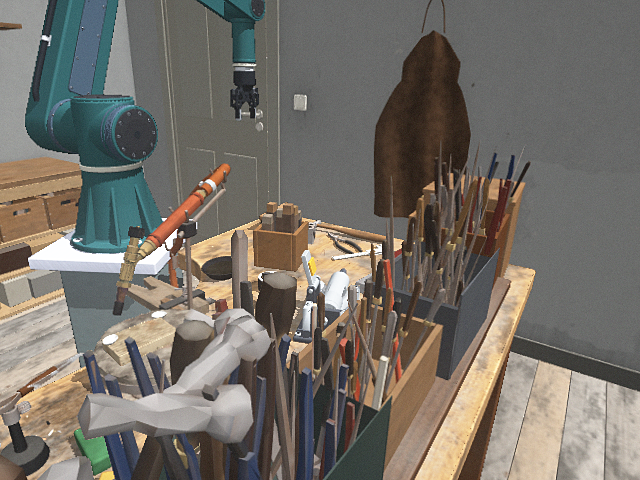

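```bash
cat > h.py <<'E'
import numpy as np,cv2
def pts(c,d,mask,m):
    v,u=np.nonzero(mask&(d>0));z=d[v,u]
    n=cv2.undistortPoints(np.c_[u,v].astype(float)[:,None],m["camera_matrix"],m["distortion"])[:,0]
    X=np.c_[n*z[:,None],z]
    return (X-m["t"])@m["R"],u,v
def proj(X,m):
    r,_=cv2.Rodrigues(m["R"]);return cv2.projectPoints(np.atleast_2d(np.float64(X)),r,m["t"],m["camera_matrix"],m["distortion"])[0][:,0]
E
python3 - <<'E'
from cell import ctrl
from h import *
from scipy.optimize import least_squares
for c in("top","side"):
    m=ctrl.camera_model(c);d=np.load(f"pics/{c}0d.npy")
    for n in["v_block","end_stop","spindle","strap","flux_pot"]:
        P,u,v=pts(c,d,np.load(f"pics/{c}0_{n}.npy"),m)
        print(c,n,len(P),np.round(np.percentile(P,[2,50,98],axis=0),3).tolist())
    P,u,v=pts(c,d,np.load(f"pics/{c}0_spindle.npy"),m)
    # shank fit
    f=lambda p,Q:np.hypot((Q[:,0]-p[0]-p[1]*(Q[:,1]-.0))*np.cos(np.arctan(p[1])),Q[:,2]-p[2])-.018
    Q=P[(P[:,2]>.045)]
    # rough direction
    r=least_squares(lambda p:f(p,Q),[np.median(Q[:,0]),0,.046],loss="soft_l1",f_scale=.001)
    print(c,r.x,np.std(f(r.x,Q)))
    np.save(f"pics/{c}_Q.npy",P)
E
```

```text
top v_block 2587 [[0.492, -0.443, 0.001], [0.528, -0.373, 0.012], [0.597, -0.308, 0.124]]
top end_stop 236 [[0.514, -0.448, 0.018], [0.535, -0.437, 0.057], [0.556, -0.431, 0.066]]
top spindle 1494 [[0.527, -0.415, 0.047], [0.55, -0.349, 0.06], [0.571, -0.269, 0.066]]
top strap 218 [[0.495, -0.377, 0.009], [0.506, -0.362, 0.113], [0.521, -0.35, 0.126]]
top flux_pot 596 [[0.402, -0.279, 0.003], [0.424, -0.256, 0.01], [0.447, -0.234, 0.029]]
top [0.61640759 0.18499437 0.04473959] 0.0035679521893220937
side v_block 1159 [[0.491, -0.444, 0.003], [0.508, -0.387, 0.048], [0.573, -0.331, 0.123]]
side end_stop 255 [[0.512, -0.453, 0.016], [0.54, -0.445, 0.052], [0.555, -0.438, 0.063]]
side spindle 699 [[0.534, -0.423, 0.037], [0.552, -0.367, 0.06], [0.573, -0.281, 0.063]]
side strap 388 [[0.494, -0.382, 0.056], [0.506, -0.377, 0.099], [0.52, -0.351, 0.124]]
side flux_pot 49 [[0.401, -0.298, 0.01], [0.405, -0.272, 0.022], [0.414, -0.253, 0.036]]
side [0.61206041 0.17546155 0.04435058] 0.0020444027155869762
```

Run:
```python
from cell import ctrl
from h import *
from scipy.optimize import least_squares
for c in("top","side"):
    P=np.load(f"pics/{c}_Q.npy")
    a=0.18
    Q=P[(P[:,1]<-.305)&(P[:,1]>-.425)&(P[:,2]>.045)]
    def f(p,Q):
        s=np.array([np.sin(p[1]),np.cos(p[1])]);rel=Q[:,:2]-[p[0],-.37]
        return np.hypot(rel@[s[1],-s[0]],Q[:,2]-p[2])-.018
    r=least_squares(f,[.548,.18,.046],args=(Q,),loss="cauchy",f_scale=.0007)
    print(c,r.x,np.sqrt(np.mean(f(r.x,Q)**2)))
    p=r.x;s=np.array([np.sin(p[1]),np.cos(p[1])]);rel=P[:,:2]-[p[0],-.37]
    ax=rel@s;la=rel@[s[1],-s[0]];h=P[:,2]-p[2]
    th=np.degrees(np.arctan2(la,h));rr=np.hypot(la,h)*1000-18
    print("axial range",np.percentile(ax,[.5,1,99,99.5]))
    print("ax bins rows from -70..; th cols")
    tb=np.arange(-95,125,12)
    print("      ",tb[:-1])
    for a0 in np.arange(-.07,.11,.008):
        row=[]
        for t0 in tb[:-1]:
            k=(ax>=a0)&(ax<a0+.008)&(th>=t0)&(th<t0+12)
            row.append(f"{np.median(rr[k]):5.1f}" if k.sum()>1 else "  .  ")
        print(f"{a0:.3f}"," ".join(row))
```

```text
top [0.54789763 0.17160661 0.0451639 ] 0.0016250035737357192
axial range [-0.04825395 -0.04745526  0.10756941  0.11013638]
ax bins rows from -70..; th cols
       [-95 -83 -71 -59 -47 -35 -23 -11   1  13  25  37  49  61  73  85  97 109]
-0.070   .     .     .     .     .     .     .     .     .     .     .     .     .     .     .     .     .     .  
-0.062   .     .     .     .     .     .     .     .     .     .     .     .     .     .     .     .     .     .  
-0.054   .    -2.1   .    -1.1  -0.1   0.5  -1.4  -0.7  -0.6   .    -0.7   .     .     .     .     .     .     .  
-0.046   .     .     0.9  -0.0  -1.2  -0.2  -0.4   0.8   0.9  -0.1  -0.7   1.0  -1.0   .     .     .     .     .  
-0.038   .    -0.4   0.1   0.0  -1.1   1.2   0.2  -0.2  -0.1   1.8   0.0   0.8  -0.8   .     .     .     .     .  
-0.030   .    -0.6  -0.5  -1.2  -0.6  -0.1  -0.6   0.8  -0.6  -1.0  -0.7   0.9  -0.5   .     .     .     .     .  
-0.022   .     0.0  -0.3   0.4  -0.5  -1.8   0.6  -1.8   0.4   0.5   0.1  -0.2   0.1   .     .     .     .     .  
-0.014  -0.2  -0.5   0.2   1.7   0.6   0.2   0.4   0.4   0
[... 3934 characters left out ...]
   .     .     .  
0.066   .     .     .     .     .     .     .     .     .     .     .     .     .     .     .     .     .     .  
0.074   .     .     .     .     .     .     .     .     .     .     .     .     .     .     .     .     .     .  
0.082   .     .     .     .     .     .     .     .     .     .     .     .     .     .     .     .     .     .  
0.090   .     .     .     .     .     .     .   -10.4   .     .     .     .     .     .     .     .     .     .  
0.098   .     .     .     .     .     .     .     .     .     .     .     .     .     .     .     .     .     .  
0.106   .     .     .     .     .     .     .     .     .     .     .     .     .     .     .     .     .     .
```

Run:
```python
from cell import ctrl
from h import *
c="side";m=ctrl.camera_model(c);d=np.load("pics/side0d.npy")
mk=np.zeros((480,640),bool);mk[255:325,310:375]=1
P,u,v=pts(c,d,mk,m)
p=[.5472,.1746,.0445]
s=np.array([np.sin(p[1]),np.cos(p[1])]);rel=P[:,:2]-[p[0],-.37]
ax=rel@s;la=rel@[s[1],-s[0]];h=P[:,2]-p[2]
th=np.degrees(np.arctan2(la,h));rr=np.hypot(la,h)*1000-18
for a0 in np.arange(-.054,.066,.006):
    k=(ax>=a0)&(ax<a0+.006)&(th>40)&(th<130)&(rr<6)&(rr>-10)
    o=np.argsort(th[k]);print(f"{a0:.3f}",[f"{t:.0f}:{r:.1f}" for t,r in zip(th[k][o],rr[k][o])])
print((-m["R"].T@m["t"]))
s_=cv2.imread("pics/side0.png");cv2.imwrite("pics/a3.png",cv2.resize(s_[258:320,310:370],None,fx=9,fy=9,interpolation=cv2.INTER_NEAREST))
```

```text
-0.054 ['41:0.7', '43:-1.5', '43:0.4', '44:-4.1', '44:-7.2', '47:-0.9', '49:-3.3', '49:-0.1', '52:-0.3', '52:-1.9', '56:0.4', '58:-1.7', '61:-0.4', '69:0.1']
-0.048 ['43:0.0', '45:0.3', '47:-0.2', '53:0.6', '54:-0.3', '57:0.7', '62:0.0', '64:0.2', '69:-0.4', '95:5.3', '98:4.1', '99:3.6', '104:3.0', '105:2.5']
-0.042 ['41:-0.1', '51:-0.8', '51:-0.1', '53:0.5', '57:0.1', '70:-0.2', '76:-0.5', '76:-0.1', '81:-0.2', '96:4.8', '99:4.1', '104:3.1', '108:2.1']
-0.036 ['40:0.3', '44:0.3', '44:-0.8', '48:-0.8', '49:0.8', '53:-0.0', '58:0.4', '61:0.2', '65:-0.4', '68:-0.3', '71:0.2', '77:-0.3', '80:-0.0', '84:-0.0', '90:-0.0', '96:5.3', '96:0.1', '102:3.6', '107:2.6', '109:1.6']
-0.030 ['43:0.6', '47:-0.6', '49:-0.4', '54:0.2', '56:0.4', '61:0.8', '68:-0.4', '69:0.1']
-0.024 ['40:-0.2', '42:0.4', '48:0.7', '49:-0.3', '52:-0.0', '54:0.8', '58:0.0', '62:-0.2', '77:-0.3', '79:0.1', '84:-0.0', '89:0.0', '100:0.0']
-0.018 ['41:0.7', '44:-0.0', '47:-0.7', '49:0.5', '51:0.2', '55:-0.3', '60:0.3', '61:0.7', '69:-0.6', '69:-0.1', '76:-0.7', '79:-0.0', '85:0.4', '96:0.1']
-0.012 ['48:-0.3', '61:-0.8', '
[... 841 characters left out ...]
', '82:0.0', '89:-0.1', '96:-1.6', '97:0.0', '102:-1.2', '105:2.7', '108:-4.5', '114:1.3', '115:-3.7', '121:-2.8', '122:0.8', '122:-0.3', '129:-1.3']
0.036 ['45:-0.8', '46:-0.1', '50:0.6', '54:0.3', '61:0.1', '65:-0.2', '66:0.3', '108:2.2', '116:0.9']
0.042 ['41:0.4', '48:-0.2', '49:0.1', '58:0.4', '75:-0.2', '76:0.3', '89:-0.1', '99:-0.1', '111:1.8']
0.048 ['44:-0.5', '45:-0.3', '51:0.1', '58:-1.4', '58:-0.7', '64:0.0', '67:0.0', '71:-0.2', '115:1.4']
0.054 ['41:-0.0', '43:0.8', '50:-0.6', '60:-0.4', '61:0.0', '70:-0.0', '75:-0.3', '78:-0.2', '81:0.0', '87:0.0', '96:-0.0']
0.060 ['43:-0.5', '48:-0.6', '55:-0.6', '58:-0.6', '63:0.1', '67:-0.1', '78:0.4']
[ 0.53668657 -1.03111094  0.40142948]
```

View pics/a3.png

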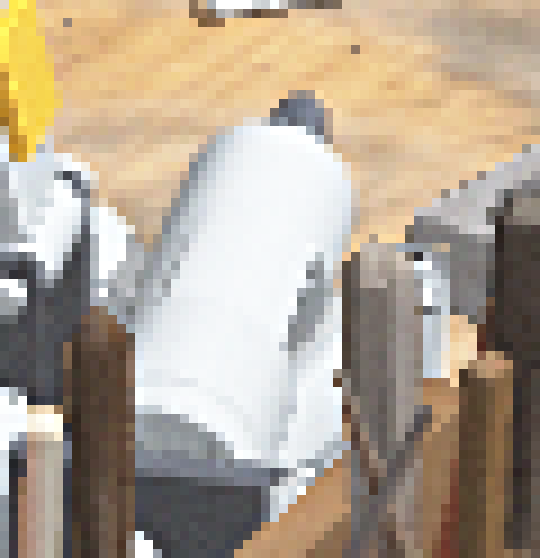

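```bash
cat >> h.py <<'E'
def frame(ox,oy,yaw):
    R=np.array([[np.cos(yaw),-np.sin(yaw),0],[np.sin(yaw),np.cos(yaw),0],[0,0,1]])
    return lambda q:np.atleast_2d(q)@R.T+[ox,oy,0]
E
python3 - <<'E'
from cell import ctrl
from h import *
from scipy.optimize import least_squares
m=ctrl.camera_model("top")
c=np.array([[562,154],[742,180],[720,320],[536,290]])/2.6+150
n=cv2.undistortPoints(c[:,None],m["camera_matrix"],m["distortion"])[:,0]
C=-m["R"].T@m["t"];D=np.c_[n,np.ones(4)]@m["R"]
W=C+D*((.01-C[2])/D[:,2])[:,None];print(W.round(4))
print("centre",W.mean(0))
for i in range(4):
    e=W[(i+1)%4]-W[i];print(np.hypot(*e[:2]),np.arctan2(e[1],e[0]))
# stop
d=np.load("pics/top0d.npy")
for cc in("top","side"):
    mm=ctrl.camera_model(cc);d=np.load(f"pics/{cc}0d.npy")
    P,u,v=pts(cc,d,np.load(f"pics/{cc}0_end_stop.npy"),mm)
    s=np.array([np.sin(.173),np.cos(.173)]);rel=P[:,:2]-[.5475,-.37]
    k=P[:,2]>.05;print(cc,"stop ax",np.percentile(rel[k]@s,[2,10,50,90,98]),"lat",np.percentile(rel[k]@[s[1],-s[0]],[2,50,98]))
    P=np.load(f"pics/{cc}_Q.npy");rel=P[:,:2]-[.5475,-.37];a=rel@s;print("spindle ax",np.sort(a)[:15].round(4),np.sort(a)[-10:].round(4))
E
```

```text
[[ 0.6036 -0.3249  0.01  ]
 [ 0.5861 -0.4551  0.01  ]
 [ 0.4849 -0.4375  0.01  ]
 [ 0.5055 -0.306   0.01  ]]
centre [ 0.54504625 -0.38086784  0.01      ]
0.13141491498836994 -1.7044929279524146
0.10268476441400978 2.9687568869634426
0.13306653727887777 1.4153100257963416
0.09986614939488372 -0.19018224104351303
top stop ax [-0.077618   -0.07280496 -0.0680525  -0.06536395 -0.06380795] lat [-2.21135371e-02 -9.72809119e-05  2.05239169e-02]
spindle ax [-0.0498 -0.0495 -0.0492 -0.0487 -0.0487 -0.0483 -0.0483 -0.0482 -0.0482
 -0.0479 -0.0479 -0.0478 -0.0476 -0.0475 -0.0474] [0.1097 0.1101 0.1103 0.1106 0.1115 0.1118 0.1121 0.1124 0.1136 0.1139]
side stop ax [-0.07691318 -0.07625314 -0.07469115 -0.07185203 -0.06981637] lat [-0.02154984  0.00999178  0.02220237]
spindle ax [-0.0698 -0.0689 -0.0688 -0.068  -0.0538 -0.0538 -0.0538 -0.0537 -0.0535
 -0.0534 -0.0534 -0.0534 -0.0533 -0.053  -0.0529] [0.097  0.0978 0.0989 0.1    0.1015 0.1025 0.1067 0.1246 0.1415 0.1577]
```

```bash
cat > ov.py <<'E'
from cell import ctrl
from h import *
import sys
def overlay(ax,out,yaw=-.173,strap=None,src="0"):
    s=np.array([np.sin(-yaw),np.cos(-yaw)]);o=np.array([.5475,-.37])+ax*s
    F=frame(o[0],o[1],yaw);ims=[]
    for c,(a,b,e,f),k in(("top",(195,285,315,455),4.5),("side",(240,360,290,380),4.5)):
        m=ctrl.camera_model(c);im=cv2.imread(f"pics/{c}{src}.png")[a:b,e:f]
        im=cv2.resize(im,None,fx=k,fy=k,interpolation=2)
        def L(q,col):
            p=(proj(F(np.array(q)/1000.),m)-[e,a]+.5)*k
            cv2.polylines(im,[np.int32(p*8)],True,col,1,cv2.LINE_AA,3)
        L([[50,68,10],[50,-68,10],[-50,-68,10],[-50,68,10]],(0,0,255))
        for y in(28,-28):
            y2=y+np.sign(y)*24
            L([[40,y,50.5],[40,y2,50.5],[18,y2,50.5],[18,y,50.5]],(0,255,0));L([[-40,y,50.5],[-40,y2,50.5],[-18,y2,50.5],[-18,y,50.5]],(0,255,0))
        L([[23,-62,64],[-23,-62,64],[-23,-62,30],[23,-62,30]],(255,0,255))
        L([[-34,21,67],[-34,-21,67]],(255,0,0))
        cv2.imwrite(f"pics/{out}_{c}.png",im[:600,:800])
    print(o)
if __name__=="__main__": overlay(float(sys.argv[1]),sys.argv[2])
E
python3 ov.py -0.007 ov1
```

```text
[ 0.54629503 -0.37689551]
```

View pics/ov1_top.png

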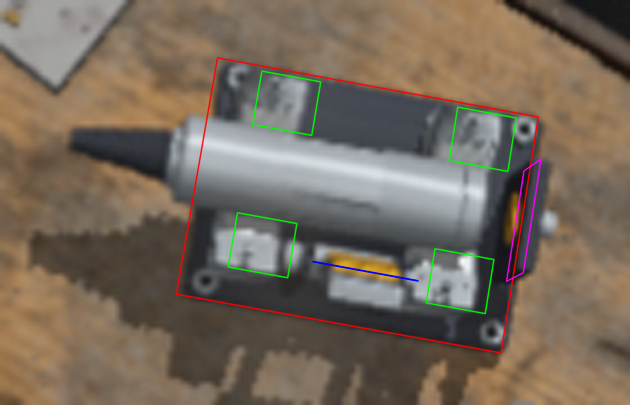

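View pics/ov1_side.png

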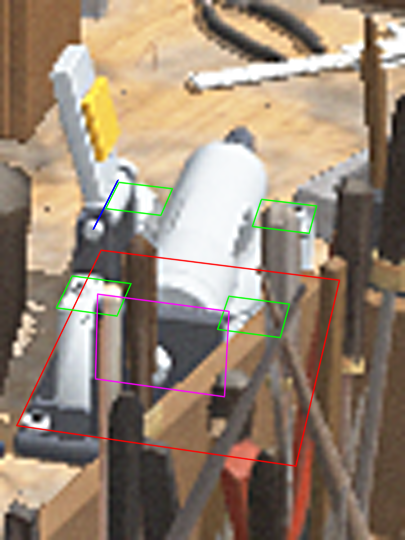

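```bash
cat >> h.py <<'E'
from scipy.spatial.transform import Rotation as Ro
YAW=-.173;O=np.array([.5465,-.376])
def loc(p):
    p=np.array(p);s,c=np.sin(YAW),np.cos(YAW);r=p[:2]-O
    return np.array([c*r[0]+s*r[1],-s*r[0]+c*r[1],p[2]])*1000
def state(ctrl):
    o=ctrl.get_obs();R=Ro.from_rotvec(o["tcp_rot"]).as_matrix()
    tip=o["position"]+R[:,2]*.173
    s,c=np.sin(YAW),np.cos(YAW);f=o["contact_force"]
    print("t",round(float(o["t"]),2),"tcp",o["position"].round(4),"tip local mm",loc(tip).round(1),"F local",np.round([c*f[0]+s*f[1],-s*f[0]+c*f[1],f[2]],1),"open",o["opening"].round(2))
    B=np.array([[c,-s,0],[s,c,0],[0,0,1]])
    print("tool axes in block (cols x,y,z)\n",(B.T@R).round(3));print("q",o["joint_positions"].round(3))
    return o,B.T@R
E
python3 -c "
from cell import ctrl
from h import *
o,R=state(ctrl)"
```

```text
Traceback (most recent call last):
  File "h.py", line 21, in state
    print("t",round(float(o["t"]),2),"tcp",o["position"].round(4),"tip local mm",loc(tip).round(1),"F local",np.round([c*f[0]+s*f[1],-s*f[0]+c*f[1],f[2]],1),"open",o["opening"].round(2))
                                                                                                                                                                    ^^^^^^^^^^^^^^^^^^
AttributeError: 'float' object has no attribute 'round'
```

```bash
sed -i 's/o\["opening"\].round(2)/round(float(o["opening"]),2)/' h.py
python3 -c "
from cell import ctrl
from h import *
o,R=state(ctrl)
print(Ro.from_rotvec(o['tcp_rot']).as_matrix().round(3))"
```

```text
t 0.9 tcp [0.2236 0.5568 0.4047] tip local mm [-647.9  899.1  404.7] F local [ 1.3 -0.3  0.1] open 1.0
tool axes in block (cols x,y,z)
 [[ 0.207 -0.    -0.978]
 [ 0.978 -0.     0.207]
 [-0.    -1.     0.   ]]
q [ 1.074  0.359  1.51  -0.     1.272 -0.115]
[[ 0.373 -0.    -0.928]
 [ 0.928 -0.     0.373]
 [-0.    -1.     0.   ]]
```

Call:
apply_moves --increments '[[[-32, 0, -38], [0, 0, 0], 1], [[-32, 0, -38], [0, 0, 0], 1], [[-32, 0, -38], [0, 0, 0], 1], [[-32, 0, -38], [0, 0, 0], 1], [[-32, 0, -38], [0, 0, 0], 1], [[-32, 0, -38], [0, 0, 0], 1], [[-32, 0, -38], [0, 0, 0], 1], [[-32, 0, -38], [0, 0, 0], 1], [[-32, 0, -38], [0, 0, 0], 1], [[-32, 0, -38], [0, 0, 0], 1]]' --grip_force 40

```text
t: 1.9
position: [0.4576, 0.1163, 0.405]
tcp_rot: [-1.366, -0.924, 0.923]
contact_force: [0.8, 1.0, -1.0]
opening: -0.001
```

```bash
sed -i 's/R\[:,2\]\*.173/R[:,1]*.173/' h.py
cat >> h.py <<'E'
def plan(ctrl,xyz,n,turn=None):
    """rows (mm, deg) to bring the tip to block-local xyz over n rows, x axis of tool to block x"""
    o,R=state(ctrl);Rw=Ro.from_rotvec(o["tcp_rot"]).as_matrix();tip=loc(o["position"]+Rw[:,1]*.173)
    ang=np.degrees(np.arctan2(R[1,0],R[0,0])) # yaw of tool x in block
    w=0 if turn is None else ang-turn
    d=(np.array(xyz)-tip)/n;wy=w/n;Rc=R.copy()
    print("yaw of tool x in block",ang.round(2),"wy/row",round(wy,2))
    for i in range(n):
        print((Rc.T@d).round(1).tolist(),[0,round(wy,2),0]);Rc=Rc@Ro.from_euler("y",wy,degrees=True).as_matrix()
E
python3 -c "
from cell import ctrl
from h import *
plan(ctrl,[8,52,160],11,0)"
```

```text
t 1.9 tcp [0.4576 0.1163 0.405 ] tip local mm [-172.2  469.7  232. ] F local [ 0.6  1.1 -1. ] open -0.0
tool axes in block (cols x,y,z)
 [[ 0.207  0.001 -0.978]
 [ 0.978  0.     0.207]
 [ 0.    -1.    -0.001]]
q [ 0.102  0.173  1.775  0.     1.192 -1.087]
yaw of tool x in block 78.03 wy/row 7.09
[-33.8, 6.6, -23.9] [0, np.float64(7.09), 0]
[-30.5, 6.6, -27.9] [0, np.float64(7.09), 0]
[-26.9, 6.6, -31.4] [0, np.float64(7.09), 0]
[-22.8, 6.6, -34.5] [0, np.float64(7.09), 0]
[-18.3, 6.6, -37.1] [0, np.float64(7.09), 0]
[-13.6, 6.6, -39.0] [0, np.float64(7.09), 0]
[-8.7, 6.6, -40.4] [0, np.float64(7.09), 0]
[-3.6, 6.6, -41.2] [0, np.float64(7.09), 0]
[1.5, 6.6, -41.3] [0, np.float64(7.09), 0]
[6.6, 6.6, -40.8] [0, np.float64(7.09), 0]
[11.6, 6.6, -39.7] [0, np.float64(7.09), 0]
```

Call:
apply_moves --increments '[[[-34, 4, -24], [0, 7.8, 0], 1], [[-30, 4, -28], [0, 7.8, 0], 1], [[-27, 4, -31], [0, 7.8, 0], 1], [[-23, 6, -35], [0, 7.8, 0], 1], [[-18, 6, -37], [0, 7.8, 0], 1], [[-14, 8, -39], [0, 7.8, 0], 1], [[-8, 8, -40], [0, 7.8, 0], 1], [[-3, 8, -41], [0, 7.8, 0], 1], [[3, 8, -41], [0, 7.8, 0], 1], [[9, 8, -40], [0, 7.8, 0], 1]]'

```text
t: 2.9
position: [0.5355, -0.2882, 0.3405]
tcp_rot: [-1.566, 0.14, -0.14]
contact_force: [-0.3, -0.1, 0.6]
opening: 0.001
```

```bash
python3 -c "
from cell import ctrl
from h import *
plan(ctrl,[8,52,100],3,0)"
```

```text
t 2.9 tcp [ 0.5355 -0.2882  0.3405] tip local mm [-25.9  84.6 167.5] F local [-0.2 -0.1  0.6] open 0.0
tool axes in block (cols x,y,z)
 [[ 1.     0.     0.005]
 [-0.005 -0.     1.   ]
 [ 0.    -1.    -0.   ]]
q [-0.607  0.432  1.566 -0.     1.144 -0.429]
yaw of tool x in block -0.3 wy/row -0.1
[11.4, 22.5, -10.8] [0, np.float64(-0.1), 0]
[11.3, 22.5, -10.8] [0, np.float64(-0.1), 0]
[11.3, 22.5, -10.8] [0, np.float64(-0.1), 0]
```

Call:
apply_moves --increments '[[[11, 22, -11], [0, 0, 0], 1], [[11, 22, -11], [0, 0, 0], 1], [[12, 23, -11], [0, 0, 0], 1], [[0, 0, 0], [0, 0, 0], 1]]'

```text
t: 3.3
position: [0.5632, -0.3257, 0.2705]
tcp_rot: [-1.565, 0.139, -0.133]
contact_force: [-0.2, 0.1, 0.2]
opening: 0.002
```

```bash
cat > snap.py <<'E'
from cell import ctrl
from h import *
import sys
n=sys.argv[1];state(ctrl)
ims=[]
for c,(a,b,e,f),k in(("top",(185,285,310,450),4),("side",(235,345,285,385),5)):
    im,d=ctrl.camera(c);cv2.imwrite(f"pics/{c}{n}.png",im);np.save(f"pics/{c}{n}d.npy",d)
    x=cv2.resize(im[a:b,e:f],None,fx=k,fy=k,interpolation=2);ims.append(cv2.copyMakeBorder(x,0,0,0,0,0))
h=300
v=np.zeros((600,800,3),np.uint8)
A=cv2.resize(ims[0],(490,350));B=cv2.resize(ims[1],(300,330))
v[:350,:490]=A;v[:330,500:800]=B
cv2.imwrite(f"pics/v{n}.png",v[:352])
E
python3 snap.py 1
```

```text
t 3.3 tcp [ 0.5632 -0.3257  0.2705] tip local mm [ 7.1 52.7 97.5] F local [-0.2  0.1  0.2] open 0.0
tool axes in block (cols x,y,z)
 [[ 1.    -0.003  0.   ]
 [-0.     0.001  1.   ]
 [-0.003 -1.     0.001]]
q [-0.63   0.565  1.526 -0.     1.054 -0.457]
```

View pics/v1.png

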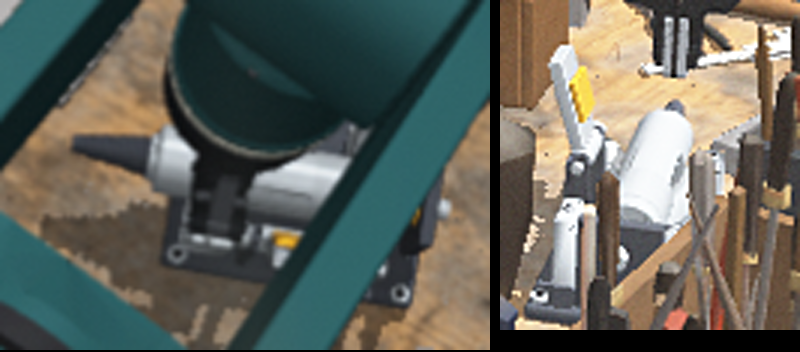

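Call:
apply_moves --increments '[[[0, 14, 0], [0, 0, 0], 1], [[0, 12, 0], [0, 0, 0], 1], [[0, 3, 0], [0, 0, 0], 1], [[0, 0, 0], [0, 0, 0], 1]]'

```text
t: 3.8
position: [0.5629, -0.3241, 0.244]
tcp_rot: [-1.566, 0.136, -0.134]
contact_force: [0.5, -0.5, -0.1]
opening: -0.003
```

Call:
apply_moves --increments '[[[0, 2, 0], [0, 0, 0], 1], [[0, 0, 0], [0, 0, 0], 1]]'

```text
t: 4.0
position: [0.5634, -0.3247, 0.2429]
tcp_rot: [-1.567, 0.135, -0.136]
contact_force: [0.6, -0.1, -0.3]
opening: -0.002
```

Call:
apply_moves --increments '[[[0, 1, 0], [0, 0, 0], 1], [[0, 0, 0], [0, 0, 0], 1]]'

```text
t: 4.2
position: [0.5634, -0.3247, 0.2419]
tcp_rot: [-1.567, 0.135, -0.136]
contact_force: [0.9, 0.6, 0.1]
opening: 0.001
```

Call:
apply_moves --increments '[[[0, 2, 0], [0, 0, 0], 1], [[0, 0, 0], [0, 0, 0], 1]]'

```text
t: 4.4
position: [0.5632, -0.3246, 0.2395]
tcp_rot: [-1.567, 0.136, -0.135]
contact_force: [0.8, 0.5, -0.2]
opening: 0.001
```

Call:
apply_moves --increments '[[[0, 1, 0], [0, 0, 0], 1], [[0, 0, 0], [0, 0, 0], 1]]'

```text
t: 4.6
position: [0.5632, -0.3246, 0.2386]
tcp_rot: [-1.567, 0.136, -0.135]
contact_force: [-0.4, -1.0, -0.6]
opening: -0.001
```

Call:
apply_moves --increments '[[[0, 1, 0], [0, 0, 0], 1], [[0, 0, 0], [0, 0, 0], 1]]'

```text
t: 4.8
position: [0.5633, -0.3247, 0.2376]
tcp_rot: [-1.567, 0.136, -0.135]
contact_force: [-0.0, 0.5, 0.3]
opening: 0.002
```

Call:
apply_moves --increments '[[[0, 1, 0], [0, 0, 0], 1], [[0, 0, 0], [0, 0, 0], 1]]'

```text
t: 5.0
position: [0.5634, -0.3247, 0.237]
tcp_rot: [-1.567, 0.135, -0.136]
contact_force: [-1.5, 0.0, 2.2]
opening: 0.002
```

Call:
apply_moves --increments '[[[0, 1, 0], [0, 0, 0], 1], [[0, 0, 0], [0, 0, 0], 1]]'

```text
t: 5.2
position: [0.5636, -0.3248, 0.2368]
tcp_rot: [-1.567, 0.135, -0.136]
contact_force: [-1.2, 1.1, 6.9]
opening: -0.004
```

```bash
python3 -c "
from cell import ctrl
from h import *
state(ctrl)"
```

```text
t 5.2 tcp [ 0.5636 -0.3248  0.2368] tip local mm [ 8.2 53.3 63.8] F local [-1.4  0.8  6.9] open -0.0
tool axes in block (cols x,y,z)
 [[ 1.     0.001 -0.001]
 [ 0.001 -0.001  1.   ]
 [ 0.001 -1.    -0.001]]
q [-0.629  0.605  1.552  0.     0.984 -0.457]
```

Call:
apply_moves --increments '[[[0, 0, -2], [0, 0, 0], 1], [[0, 0, -2], [0, 0, 0], 1], [[0, 0, -2], [0, 0, 0], 1], [[0, 0, -2], [0, 0, 0], 1], [[0, 0, -2], [0, 0, 0], 1]]'

```text
t: 5.7
position: [0.5624, -0.3345, 0.2367]
tcp_rot: [-1.567, 0.134, -0.137]
contact_force: [1.0, 2.4, 5.8]
opening: 0.001
```

```bash
python3 -c "
from cell import ctrl
from h import *
state(ctrl)"
```

```text
t 5.7 tcp [ 0.5624 -0.3345  0.2367] tip local mm [ 8.9 43.6 63.7] F local [0.5 2.5 5.8] open 0.0
tool axes in block (cols x,y,z)
 [[ 1.     0.002 -0.   ]
 [ 0.    -0.     1.   ]
 [ 0.002 -1.    -0.   ]]
q [-6.420e-01  6.090e-01  1.543e+00  1.000e-03  9.880e-01 -4.700e-01]
```

Call:
apply_moves --increments '[[[0, 0, -2], [0, 0, 0], 1], [[0, 0, -2], [0, 0, 0], 1], [[0, 0, 0], [0, 0, 0], 1]]'

```text
t: 6.0
position: [0.5617, -0.3385, 0.2366]
tcp_rot: [-1.567, 0.134, -0.137]
contact_force: [1.5, 2.1, 6.1]
opening: -0.002
```

Call:
apply_moves --increments '[[[0, 0, -2], [0, 0, 0], 1], [[0, 0, -1], [0, 0, 0], 1], [[0, 0, 0], [0, 0, 0], 1]]'

```text
t: 6.3
position: [0.5612, -0.3412, 0.2367]
tcp_rot: [-1.566, 0.134, -0.137]
contact_force: [1.0, 3.6, 5.2]
opening: 0.001
```

```bash
python3 snap.py 2
```

```text
t 6.3 tcp [ 0.5612 -0.3412  0.2367] tip local mm [ 8.9 36.9 63.7] F local [0.4 3.7 5.2] open 0.0
tool axes in block (cols x,y,z)
 [[ 1.     0.002 -0.   ]
 [ 0.     0.     1.   ]
 [ 0.002 -1.     0.   ]]
q [-0.652  0.612  1.537  0.002  0.991 -0.48 ]
```

View pics/v2.png

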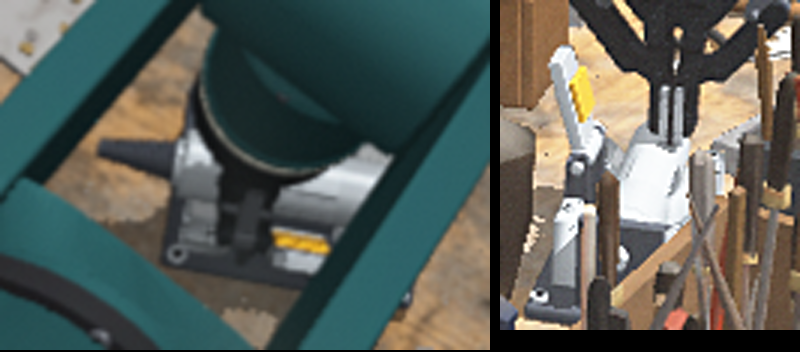

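```bash
python3 - <<'E'
from cell import ctrl
from h import *
s=np.array([np.sin(.173),np.cos(.173)])
for n in "02":
    for c in("top","side"):
        m=ctrl.camera_model(c);d=np.load(f"pics/{c}{n}d.npy")
        mk=np.zeros((480,640),bool)
        if c=="top": mk[205:245,325:375]=1
        else: mk[285:318,322:345]=1
        P,u,v=pts(c,d,mk,m);rel=P[:,:2]-[.5475,-.37];a=rel@s;la=rel@[s[1],-s[0]]
        k=(np.abs(la)<.018)&(P[:,2]>.03)&(P[:,2]<.07)
        # for nose: rows
        if c=="top": print(n,c,np.sort(a[k])[-12:].round(4))
        else:
            k&=(P[:,2]>.05); o=np.argsort(v[k]); print(n,c,[(int(q),round(float(w),4),round(float(z),3)) for q,w,z in zip(v[k][o],a[k][o],P[k][o][:,2])][-60::2])
E
python3 - <<'E'
import cv2
for n in "02":
    s=cv2.imread(f"pics/side{n}.png");cv2.imwrite(f"pics/b{n}.png",cv2.resize(s[255:325,300:365],None,fx=6,fy=6,interpolation=2))
a=cv2.hconcat([cv2.imread("pics/b0.png"),cv2.imread("pics/b2.png")]);cv2.imwrite("pics/b02.png",a)
E
```

```text
0 top [0.1124 0.1127 0.1129 0.1132 0.1136 0.1139 0.1142 0.1145 0.115  0.1153
 0.1156 0.116 ]
0 side [(312, -0.0744, 0.059), (312, -0.0748, 0.06), (312, -0.0737, 0.06), (313, -0.0747, 0.056), (313, -0.0763, 0.058), (313, -0.075, 0.057), (313, -0.0733, 0.057), (313, -0.0768, 0.059), (313, -0.075, 0.059), (314, -0.0763, 0.056), (314, -0.075, 0.055), (314, -0.0774, 0.057), (314, -0.0762, 0.057), (314, -0.0739, 0.056), (314, -0.0747, 0.057), (315, -0.0737, 0.052), (315, -0.0746, 0.053), (315, -0.0736, 0.053), (315, -0.0765, 0.055), (315, -0.0758, 0.055), (315, -0.0731, 0.054), (316, -0.0767, 0.052), (316, -0.0762, 0.052), (316, -0.0741, 0.052), (316, -0.0752, 0.053), (316, -0.0759, 0.054), (316, -0.0754, 0.054), (317, -0.0753, 0.051), (317, -0.0738, 0.05), (317, -0.0761, 0.052)]
2 top [0.0997 0.1    0.1003 0.1006 0.1009 0.1013 0.1015 0.1018 0.102  0.1023
 0.1026 0.1029]
2 side [(312, -0.0757, 0.06), (312, -0.0748, 0.06), (313, -0.0748, 0.056), (313, -0.0741, 0.056), (313, -0.0744, 0.057), (313, -0.0743, 0.057), (313, -0.0745, 0.058), (313, -0.0767, 0.06), (314, -0.0758, 0.055), (314, -0.0777, 0.057), (314, -0.0756, 0.056), (314, -0.0754, 0.056), (314, -0.0747, 0.056), (314, -0.0751, 0.057), (315, -0.0752, 0.053), (315, -0.0765, 0.054), (315, -0.075, 0.054), (315, -0.0771, 0.055), (315, -0.0756, 0.055), (315, -0.0751, 0.055), (316, -0.0741, 0.05), (316, -0.0738, 0.051), (316, -0.0786, 0.054), (316, -0.0758, 0.053), (316, -0.0732, 0.052), (316, -0.077, 0.055), (317, -0.0768, 0.051), (317, -0.0752, 0.05), (317, -0.0749, 0.051), (317, -0.075, 0.052)]
```

View pics/b02.png

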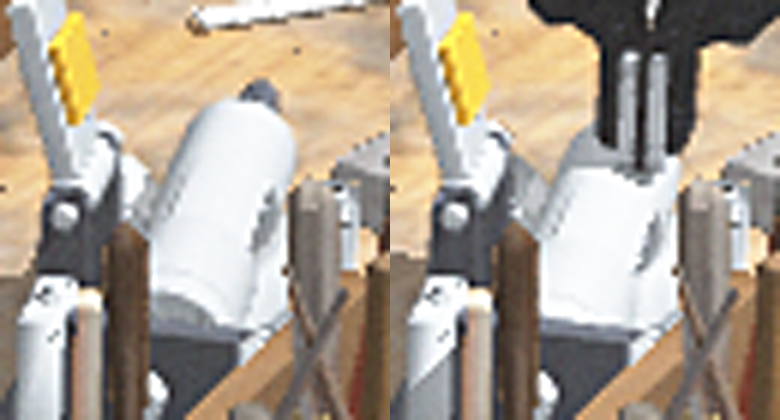

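Call:
apply_moves --increments '[[[-2, 0, 0], [0, 0, 0], 1], [[-2, 0, 0], [0, 0, 0], 1], [[-2, 0, 0], [0, 0, 0], 1], [[-2, 0, 0], [0, 0, 0], 1], [[-2, 0, 0], [0, 0, 0], 1]]'

```text
t: 6.9
position: [0.5522, -0.3395, 0.2372]
tcp_rot: [-1.567, 0.132, -0.139]
contact_force: [4.7, 2.9, 6.8]
opening: 0.0
```

Call:
apply_moves --increments '[[[-2, 0, 0], [0, 0, 0], 1], [[-2, 0, 0], [0, 0, 0], 1], [[-2, 0, 0], [0, 0, 0], 1], [[-2, 0, 0], [0, 0, 0], 1]]'

```text
t: 7.3
position: [0.5442, -0.3382, 0.2372]
tcp_rot: [-1.567, 0.132, -0.139]
contact_force: [3.4, 2.9, 6.7]
opening: 0.0
```

```bash
python3 snap.py 3
```

```text
t 7.3 tcp [ 0.5442 -0.3382  0.2372] tip local mm [-7.9 36.8 64.2] F local [2.8 3.5 6.7] open 0.0
tool axes in block (cols x,y,z)
 [[ 1.     0.005 -0.   ]
 [ 0.    -0.     1.   ]
 [ 0.005 -1.    -0.   ]]
q [-0.664  0.592  1.577  0.002  0.968 -0.493]
```

View pics/v3.png

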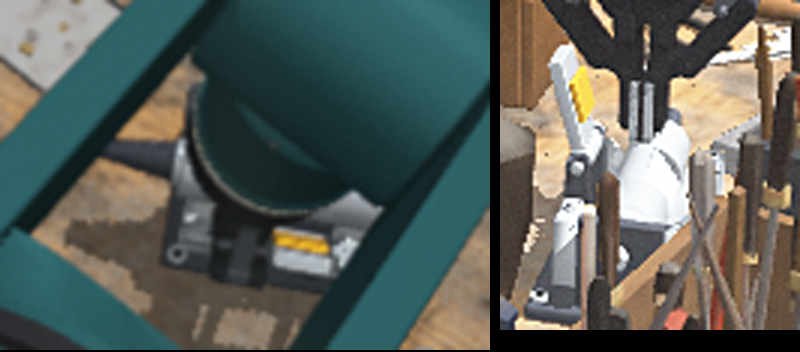

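```bash
cat > flat.py <<'E'
from cell import ctrl
from h import *
import sys
n=sys.argv[1]
c="side";m=ctrl.camera_model(c);d=np.load(f"pics/side{n}d.npy")
mk=np.zeros((480,640),bool);mk[255:325,310:375]=1
P,u,v=pts(c,d,mk,m)
p=[.5472,.1746,.0445]
s=np.array([np.sin(p[1]),np.cos(p[1])]);rel=P[:,:2]-[p[0],-.37]
ax=rel@s;la=rel@[s[1],-s[0]];h=P[:,2]-p[2]
th=np.degrees(np.arctan2(la,h));rr=np.hypot(la,h)*1000-18
tb=np.arange(-50,131,10);print("      ",tb[:-1])
for a0 in np.arange(-.066,.03,.006):
    row=[]
    for t0 in tb[:-1]:
        k=(ax>=a0)&(ax<a0+.006)&(th>=t0)&(th<t0+10)&(abs(rr)<9)
        row.append(f"{np.median(rr[k]):5.1f}" if k.sum() else "  .  ")
    print(f"{a0:.3f}"," ".join(row))
k=(ax>-.02)&(ax<.010)&(abs(rr)<9)&(th>-60)&(th<130)
from scipy.optimize import minimize_scalar
def cost(cn):
    q=np.radians(th[k]-cn);r=np.where(abs(q)<.803,12.5/np.cos(np.clip(q,-.9,.9)),18)-18
    return np.minimum(abs(r-rr[k]),3).mean()
g=np.arange(-40,130,1.);cc=np.array([cost(x) for x in g]);i=cc.argmin();print("flat centre deg",g[i],"cost",cc[i].round(2),"costs/10deg",dict(zip(g[::10].astype(int).tolist(),cc[::10].round(2).tolist())))
im=cv2.imread(f"pics/side{n}.png");cv2.imwrite(f"pics/c{n}.png",cv2.resize(im[255:325,300:365],None,fx=8,fy=8,interpolation=2))
E
python3 flat.py 3;python3 flat.py 0 | tail -1
```

```text
[-50 -40 -30 -20 -10   0  10  20  30  40  50  60  70  80  90 100 110 120]
-0.066   .     .     .     .     0.0  -0.3  -1.1  -0.1  -0.0   .     .     .     .     .     .     .     .     .  
-0.060   .     .     .    -0.1   0.4   0.2  -0.3  -0.3  -0.4  -0.1   .     .     .     .     .     .     .     .  
-0.054   .     .     .    -0.4  -0.5   0.4   0.3   0.3  -0.2  -0.1  -0.5  -0.1   .     .     .     3.0   .     .  
-0.048   .     .     .    -0.4  -0.0  -0.3   0.2  -0.8   0.1  -0.5  -0.0   0.4   0.4   .     4.7   2.5   .     .  
-0.042   .     .    -0.3  -0.2  -0.0  -0.4   0.1  -0.2   0.1  -0.3  -0.0   1.3   0.1   7.8   5.5   2.1   .     .  
-0.036   .     .    -0.6   0.6  -0.2  -0.6   0.0  -0.6   0.3   0.0   0.2  -0.1  -0.0   4.1   3.2   2.6   .     .  
-0.030   .     .    -0.1   0.2   0.4  -0.3   0.4   0.0  -0.3  -0.1  -0.2   0.3  -0.3   0.3   .     .     .     .  
-0.024   0.4  -0.2  -0.1  -0.2  -0.5   0.3  -1.1  -0.0  -0.7  -0.7  -0.6   .     .    -0.3   .    -0.0   .     .  
-0.018   .    -0.0  -0.3  -0.0  -0.0  -0.3  -2.7  -3.2  -4.3   .     .     .     .     .    -1.3   .     .
[... 543 characters left out ...]
.0  -2.2  -3.0  -1.1  -0.1   .     .  
0.018  -0.2   0.2   4.4   2.9   3.4   3.6   0.7  -0.2   0.2  -0.3  -1.1   0.3   0.1  -0.0   0.0   .     6.1   5.1
0.024   0.0   0.3   .     .     3.4   0.0  -0.6  -0.6   0.0  -0.0   0.2   0.2   .     .     .     2.7   3.6   4.9
flat centre deg 54.0 cost 0.4 costs/10deg {-40: 2.45, -30: 2.66, -20: 2.63, -10: 2.55, 0: 2.42, 10: 2.23, 20: 2.01, 30: 1.67, 40: 1.1, 50: 0.49, 60: 0.67, 70: 1.11, 80: 1.29, 90: 1.37, 100: 1.4, 110: 1.44, 120: 1.47}
flat centre deg 129.0 cost 0.46 costs/10deg {-40: 1.43, -30: 1.69, -20: 1.96, -10: 2.12, 0: 2.23, 10: 2.3, 20: 2.25, 30: 2.1, 40: 1.91, 50: 1.7, 60: 1.45, 70: 1.2, 80: 0.99, 90: 0.76, 100: 0.59, 110: 0.54, 120: 0.49}
```

View pics/c3.png

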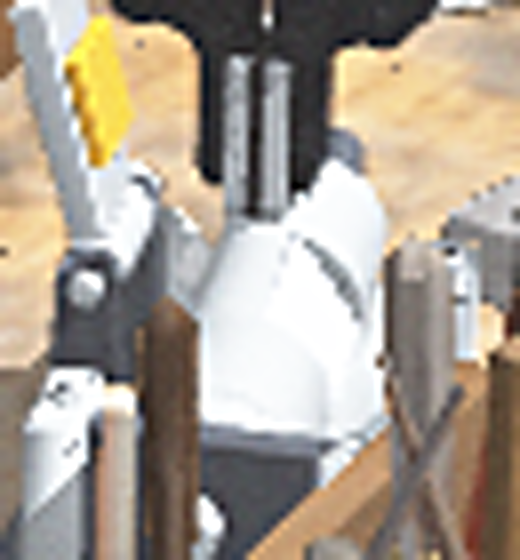

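Call:
apply_moves --increments '[[[0, -6, 0], [0, 0, 0], 1], [[8, 0, 1], [0, 0, 0], 1], [[9, 0, 0], [0, 0, 0], 1], [[0, 4, 0], [0, 0, 0], 1], [[0, 1, 0], [0, 0, 0], 1], [[0, 0, 0], [0, 0, 0], 1]]'

```text
t: 8.0
position: [0.5604, -0.3406, 0.237]
tcp_rot: [-1.567, 0.134, -0.137]
contact_force: [1.9, 0.3, 2.5]
opening: -0.0
```

Call:
apply_moves --increments '[[[0, 1, 0], [0, 0, 0], 1], [[0, 0, 0], [0, 0, 0], 1]]'

```text
t: 8.2
position: [0.5604, -0.3407, 0.2367]
tcp_rot: [-1.568, 0.134, -0.137]
contact_force: [2.8, 0.7, 7.8]
opening: 0.002
```

```bash
python3 -c "
from cell import ctrl
from h import *
state(ctrl)"
```

```text
t 8.2 tcp [ 0.5604 -0.3407  0.2367] tip local mm [ 8.  37.  63.7] F local [2.6 1.1 7.8] open 0.0
tool axes in block (cols x,y,z)
 [[ 1.     0.003 -0.   ]
 [ 0.    -0.001  1.   ]
 [ 0.003 -1.    -0.001]]
q [-0.652  0.61   1.54   0.     0.989 -0.479]
```

Call:
apply_moves --increments '[[[-2, 0, -0.5], [0, 0, 0], 1], [[-2, 0, 0], [0, 0, 0], 1], [[-2, 0, 0], [0, 0, 0], 1], [[-2, 0, 0], [0, 0, 0], 1], [[-2, 0, 0], [0, 0, 0], 1], [[-2, 0, 0], [0, 0, 0], 1], [[-2, 0, 0], [0, 0, 0], 1], [[-2, 0, 0], [0, 0, 0], 1], [[-1, 0, 0], [0, 0, 0], 1], [[0, 0, 0], [0, 0, 0], 1]]'

```text
t: 9.2
position: [0.5438, -0.338, 0.2371]
tcp_rot: [-1.568, 0.133, -0.138]
contact_force: [3.3, 2.2, 10.3]
opening: 0.001
```

```bash
python3 snap.py 4; python3 flat.py 4
```

```text
t 9.2 tcp [ 0.5438 -0.338   0.2371] tip local mm [-8.5 36.8 64.1] F local [ 2.9  2.7 10.3] open 0.0
tool axes in block (cols x,y,z)
 [[ 1.     0.004 -0.   ]
 [ 0.    -0.001  1.   ]
 [ 0.004 -1.    -0.001]]
q [-6.640e-01  5.920e-01  1.578e+00  1.000e-03  9.680e-01 -4.920e-01]
       [-50 -40 -30 -20 -10   0  10  20  30  40  50  60  70  80  90 100 110 120]
-0.066   .     .     .     .    -0.7  -0.1   0.2  -0.3   0.3   .     .     .     .     .     .     .     .     .  
-0.060   .     .     .     .     0.3  -0.7  -0.0  -0.3   0.2  -0.3  -1.1   .     .     .     .     .     .     .  
-0.054   .     .     .    -0.5   0.1  -0.1   0.2   0.4   0.5   0.0  -0.0   0.2   .     .     .     .     .     .  
-0.048   .     .     .     0.1  -0.5   0.1   0.1   0.5   0.2   0.5  -0.4  -0.2   .     7.5   4.7   2.8   .     .  
-0.042   .     .    -0.2  -0.5  -0.2  -0.0  -0.3   0.4  -0.0  -0.1   0.1   0.3   0.1  -0.2   6.1   3.1   .     .  
-0.036   .     .     0.1  -0.1   0.4  -0.2   0.1  -0.1   0.1  -0.6  -0.4  -0.2  -0.2   0.2   5.9   3.1   1.7   .  
-0.030   .     .     0.5  -0.3   0.3  -0.1   0.2  -0.
[... 608 characters left out ...]
 .     .     .     .     .  
0.006  -1.0  -2.4  -3.6  -4.7  -5.1  -5.4  -4.8  -4.0  -2.3  -0.5   0.0   0.3  -0.1   0.2  -0.0   .     .     .  
0.012  -0.4  -1.9  -2.2  -1.2   5.6  -2.7  -3.5  -1.8  -2.1  -0.7  -0.2  -0.2  -0.2   .     .     .     .     .  
0.018  -0.2  -0.1   0.3   3.9   1.2   0.3  -2.4  -0.0   0.2  -0.1  -0.4  -0.4  -0.0   0.2  -0.1   2.1   2.2   .  
0.024   0.1  -0.6   .     .     2.2  -0.5  -0.3  -0.1  -0.4  -0.1   0.3  -0.0  -0.2   .     .     3.5   3.0   5.0
flat centre deg 1.0 cost 0.45 costs/10deg {-40: 1.78, -30: 1.7, -20: 1.51, -10: 1.06, 0: 0.46, 10: 0.93, 20: 1.6, 30: 1.96, 40: 2.18, 50: 2.34, 60: 2.45, 70: 2.44, 80: 2.44, 90: 2.39, 100: 2.21, 110: 2.03, 120: 1.9}
```

View pics/c4.png

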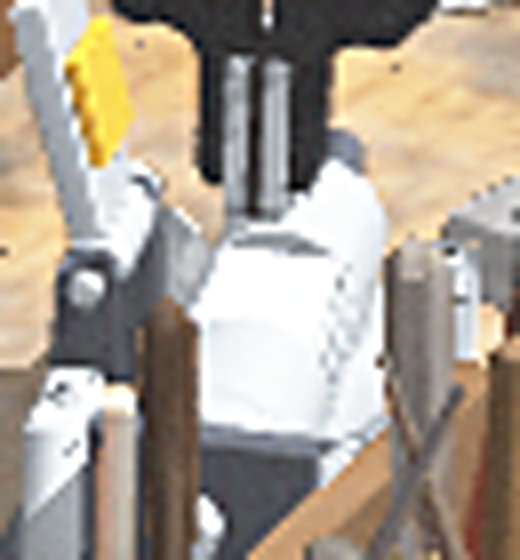

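Call:
apply_moves --increments '[[[0, -3, 0.5], [0, 0, 0], 1], [[0, -20, 0], [0, 0, 0], 1], [[0, -35, 0], [0, 0, 0], 1], [[0, -35, 0], [0, 0, 0], 1], [[-36, 0, 0], [0, 0, 0], 1], [[-36, 0, -12], [0, 0, 0], 1], [[0, 0, -23], [0, 0, 0], 1], [[0, 10, 0], [0, 0, 0], 1], [[0, 0, 0], [0, 0, 0], 1]]'

```text
t: 10.2
position: [0.4651, -0.3592, 0.317]
tcp_rot: [-1.564, 0.138, -0.134]
contact_force: [-0.7, 0.5, -0.2]
opening: 0.0
```

```bash
python3 snap.py 5; python3 flat.py 5 | tail -1
```

```text
t 10.2 tcp [ 0.4651 -0.3592  0.317 ] tip local mm [-83.5   2.9 144. ] F local [-0.7  0.3 -0.2] open 0.0
tool axes in block (cols x,y,z)
 [[ 1.    -0.003  0.001]
 [-0.001  0.002  1.   ]
 [-0.003 -1.     0.002]]
q [-0.775  0.433  1.634  0.     1.078 -0.601]
flat centre deg -1.0 cost 0.46 costs/10deg {-40: 1.69, -30: 1.61, -20: 1.43, -10: 0.99, 0: 0.46, 10: 1.07, 20: 1.63, 30: 2.01, 40: 2.24, 50: 2.36, 60: 2.45, 70: 2.5, 80: 2.49, 90: 2.36, 100: 2.15, 110: 1.98, 120: 1.86}
```

View pics/v5.png

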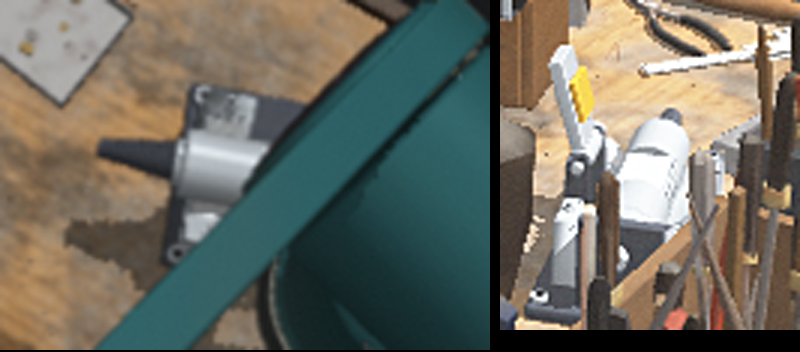

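Call:
apply_moves --increments '[[[0, 18, 0], [0, 0, 0], 1], [[0, 18, 0], [0, 0, 0], 1], [[8, 0, 0], [0, 0, 0], 1], [[7, 0, 0], [0, 0, 0], 1], [[5, 0, 0], [0, 0, 0], 1], [[5, 0, 0], [0, 0, 0], 1], [[5, 0, 0], [0, 0, 0], 1], [[5, 0, 0], [0, 0, 0], 1]]'

```text
t: 11.1
position: [0.5008, -0.3656, 0.2832]
tcp_rot: [-1.567, 0.135, -0.135]
contact_force: [-2.8, 0.1, 1.4]
opening: 0.005
```

```bash
python3 snap.py 6
```

```text
t 11.1 tcp [ 0.5008 -0.3656  0.2832] tip local mm [-46.8   2.3 110.2] F local [-2.7 -0.4  1.4] open 0.0
tool axes in block (cols x,y,z)
 [[ 1.     0.    -0.001]
 [ 0.001 -0.     1.   ]
 [ 0.    -1.    -0.   ]]
q [-0.742  0.512  1.591 -0.     1.038 -0.569]
```

View pics/v6.png

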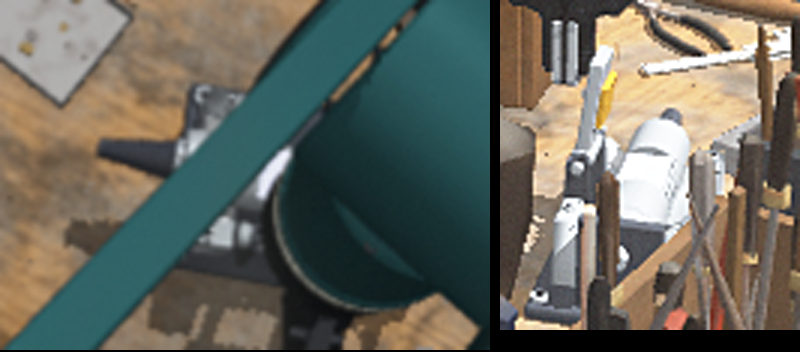

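Call:
apply_moves --increments '[[[6, 0, 0], [0, 0, 0], 1], [[6, 0, 0], [0, 0, 0], 1], [[5, 1, 0], [0, 0, 0], 1], [[4, 2, 0], [0, 0, 0], 1], [[4, 2, 0], [0, 0, 0], 1], [[4, 3, 0], [0, 0, 0], 1], [[4, 4, 0], [0, 0, 0], 1], [[4, 5, 0], [0, 0, 0], 1]]'

```text
t: 12.0
position: [0.5375, -0.3721, 0.2658]
tcp_rot: [-1.567, 0.134, -0.136]
contact_force: [-1.0, 0.3, 2.5]
opening: -0.002
```

```bash
python3 snap.py 7
```

```text
t 12.0 tcp [ 0.5375 -0.3721  0.2658] tip local mm [-9.4  2.2 92.8] F local [-1.1  0.1  2.5] open -0.0
tool axes in block (cols x,y,z)
 [[ 1.     0.001 -0.001]
 [ 0.001 -0.001  1.   ]
 [ 0.001 -1.    -0.001]]
q [-0.711  0.573  1.524  0.     1.043 -0.539]
```

View pics/v7.png

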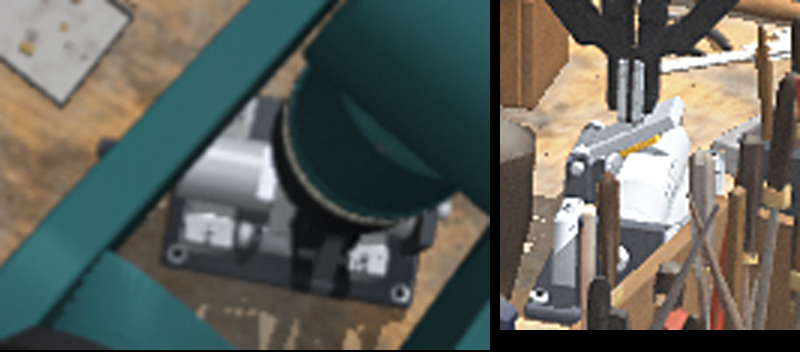

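Call:
apply_moves --increments '[[[5, 1, 0], [0, 0, 0], 1], [[5, 2, 0], [0, 0, 0], 1], [[4, 4, 0], [0, 0, 0], 1], [[3, 4, 0], [0, 0, 0], 1], [[2, 4, 0], [0, 0, 0], 1], [[1, 4, 0], [0, 0, 0], 1], [[0, 1, 0], [0, 0, 0], 1], [[0, 0, 0], [0, 0, 0], 1]]'

```text
t: 12.9
position: [0.5565, -0.3752, 0.2453]
tcp_rot: [-1.566, 0.136, -0.135]
contact_force: [-0.9, -0.4, -0.6]
opening: 0.002
```

Call:
apply_moves --increments '[[[0, 1, 0], [0, 0, 0], 1], [[0, 0, 0], [0, 0, 0], 1]]'

```text
t: 13.1
position: [0.5565, -0.3752, 0.2447]
tcp_rot: [-1.567, 0.135, -0.135]
contact_force: [-0.4, 0.3, 0.1]
opening: 0.0
```

Call:
apply_moves --increments '[[[0, 1, 0], [0, 0, 0], 1], [[0, 0, 0], [0, 0, 0], 1]]'

```text
t: 13.3
position: [0.5565, -0.3753, 0.2443]
tcp_rot: [-1.567, 0.135, -0.136]
contact_force: [-1.1, -0.1, 4.3]
opening: -0.002
```

```bash
python3 snap.py 8;python3 flat.py 8 | tail -1
```

```text
t 13.3 tcp [ 0.5565 -0.3753  0.2443] tip local mm [ 9.8  2.4 71.3] F local [-1.1 -0.3  4.3] open -0.0
tool axes in block (cols x,y,z)
 [[ 1.     0.    -0.001]
 [ 0.001 -0.     1.   ]
 [ 0.    -1.    -0.   ]]
q [-0.696  0.619  1.496 -0.     1.026 -0.524]
flat centre deg 129.0 cost 2.21 costs/10deg {-40: 2.32, -30: 2.33, -20: 2.35, -10: 2.36, 0: 2.35, 10: 2.43, 20: 2.52, 30: 2.56, 40: 2.6, 50: 2.65, 60: 2.68, 70: 2.66, 80: 2.61, 90: 2.55, 100: 2.46, 110: 2.37, 120: 2.28}
```

View pics/v8.png

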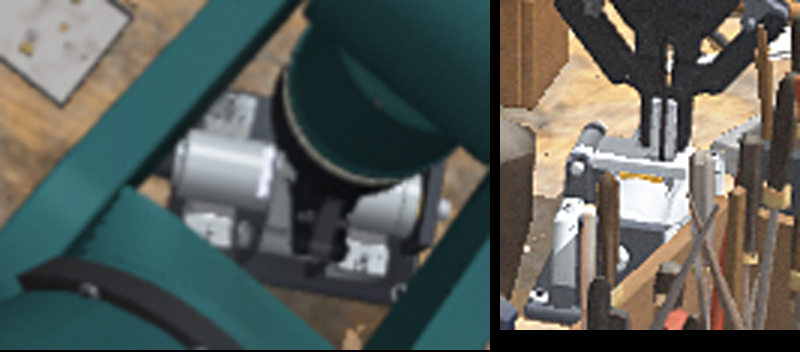

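Call:
apply_moves --increments '[[[0, 1, 0], [0, 0, 0], 1], [[0, 1, 0], [0, 0, 0], 1], [[0, 0, 0], [0, 0, 0], 1], [[0, 0, 0], [0, 0, 0], 1]]'

```text
t: 13.8
position: [0.5566, -0.3753, 0.2441]
tcp_rot: [-1.567, 0.134, -0.136]
contact_force: [-4.0, 3.1, 17.5]
opening: 0.004
```

Call:
apply_moves --increments '[[[0, 1, 0], [0, 0, 0], 1], [[0, 1, 0], [0, 0, 0], 1], [[0, 0, 0], [0, 0, 0], 1], [[0, 0, 0], [0, 0, 0], 1]]'

```text
t: 14.2
position: [0.5569, -0.3755, 0.2439]
tcp_rot: [-1.569, 0.133, -0.137]
contact_force: [-6.6, 4.8, 29.2]
opening: 0.003
```

```bash
python3 snap.py 9
python3 - <<'E'
import cv2
s=cv2.imread("pics/side9.png");cv2.imwrite("pics/d9.png",cv2.resize(s[255:325,295:365],None,fx=8,fy=8,interpolation=2))
E
```

```text
t 14.2 tcp [ 0.5569 -0.3755  0.2439] tip local mm [10.6  1.9 70.9] F local [-7.3  3.6 29.2] open 0.0
tool axes in block (cols x,y,z)
 [[ 1.     0.003 -0.001]
 [ 0.001 -0.002  1.   ]
 [ 0.003 -1.    -0.002]]
q [-0.696  0.62   1.496 -0.     1.023 -0.524]
```

View pics/d9.png

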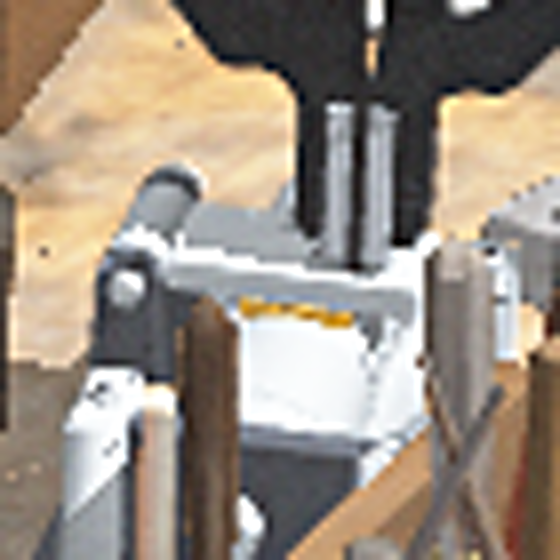

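Call:
apply_moves --increments '[[[0, -3, 0], [0, 0, 0], 1], [[0, -5, 0], [0, 0, 0], 1], [[0, -20, 0], [0, 0, 0], 1], [[0, -40, 0], [0, 0, 0], 1], [[0, -40, 0], [0, 0, 0], 1], [[0, -20, 45], [0, 0, 0], 1], [[0, 0, 49], [0, 0, 0], 1], [[0, 0, 49], [0, 0, 0], 1], [[0, 0, 49], [0, 0, 0], 1], [[0, 0, 49], [0, 0, 0], 1]]'

```text
t: 15.3
position: [0.5978, -0.136, 0.3674]
tcp_rot: [-1.566, 0.136, -0.135]
contact_force: [1.9, 0.1, 0.2]
opening: 0.001
```

```bash
python3 snap.py 10
python3 - <<'E'
from cell import ctrl
from h import *
for c in("top","side"):
    m=ctrl.camera_model(c);d=np.load(f"pics/{c}10d.npy")
    mk=np.zeros((480,640),bool);mk[190:345,290:450]=1
    P,u,v=pts(c,d,mk,m);L=np.array([loc(p) for p in P])
    k=(abs(L[:,1]-2)<12)&(L[:,0]>-25)&(L[:,0]<24)&(L[:,2]>55)&(L[:,2]<95)
    if k.sum()>10:
        A=np.c_[L[k][:,:2],np.ones(k.sum())];r=np.linalg.lstsq(A,L[k][:,2],rcond=None)[0];print(c,k.sum(),"strap plane slope x,y, z0",r.round(3),np.std(L[k][:,2]-A@r).round(2))
    s=np.array([np.sin(.173),np.cos(.173)])
    k=(abs(L[:,0]-1)<6)&(L[:,2]>35)&(L[:,2]<75)&(L[:,1]>62);print(c,"nose y",np.sort(L[k][:,1])[-6:].round(1))
    k=(abs(L[:,0]-1)<10)&(L[:,2]>45)&(L[:,2]<75)&(L[:,1]<-20);print("back hist",np.histogram(L[k][:,1],np.arange(-80,-19,4)))
E
```

```text
t 15.3 tcp [ 0.5978 -0.136   0.3674] tip local mm [  9.2 245.2 194.4] F local [1.8 0.5 0.2] open 0.0
tool axes in block (cols x,y,z)
 [[ 1. -0. -0.]
 [ 0.  0.  1.]
 [-0. -1.  0.]]
q [-0.336  0.412  1.525 -0.     1.205 -0.164]
top 358 strap plane slope x,y, z0 [-3.0000e-03 -1.0000e-03  7.0064e+01] 2.07
top nose y [107.6 107.8 107.9 108.4 108.7 108.9]
back hist (array([ 0, 13,  8, 19, 26, 26, 23, 25, 25, 26, 25, 24, 25, 27, 21]), array([-80, -76, -72, -68, -64, -60, -56, -52, -48, -44, -40, -36, -32,
       -28, -24, -20]))
side 228 strap plane slope x,y, z0 [-1.9000e-02  1.8500e-01  6.8145e+01] 3.22
side nose y [ 98.2  98.2 100.7 101.3 103.2 104.7]
back hist (array([ 5,  5, 65, 18,  4, 12, 14, 12, 15, 14, 11, 18, 12, 17, 14]), array([-80, -76, -72, -68, -64, -60, -56, -52, -48, -44, -40, -36, -32,
       -28, -24, -20]))
```

View pics/v10.png

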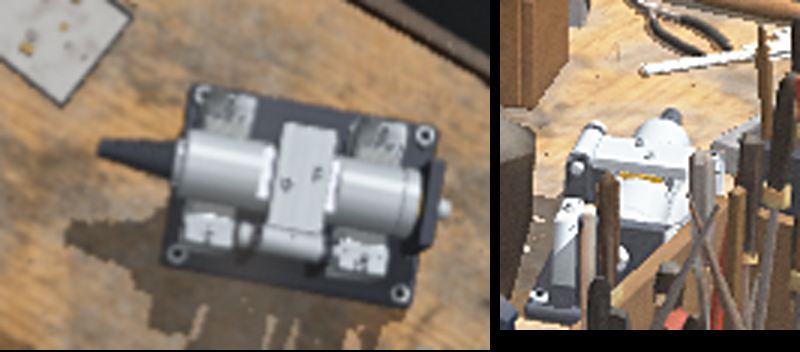

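```bash
python3 -c "
import cv2
a=cv2.resize(cv2.imread('pics/top0.png')[205:275,385:445],None,fx=6,fy=6,interpolation=2)
b=cv2.resize(cv2.imread('pics/top10.png')[205:275,385:445],None,fx=6,fy=6,interpolation=2)
cv2.imwrite('pics/e10.png',cv2.hconcat([a,b]))"
```

```text
(no output)
```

View pics/e10.png

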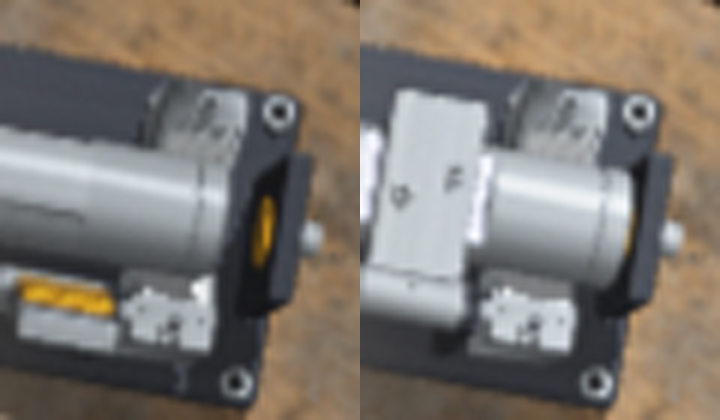

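Call:
apply_moves --increments '[[[-4, 20, -38], [0, 0, 0], 1], [[-4, 20, -38], [0, 0, 0], 1], [[-1, 20, -31], [0, 0, 0], 1], [[0, 40, 0], [0, 0, 0], 1], [[0, 40, 0], [0, 0, 0], 1], [[0, 14, 0], [0, 0, 0], 1], [[0, 0, 0], [0, 0, 0], 1]]'

```text
t: 16.1
position: [0.5694, -0.2415, 0.2113]
tcp_rot: [-1.564, 0.139, -0.132]
contact_force: [-0.2, 0.8, 0.2]
opening: 0.001
```

Call:
apply_moves --increments '[[[0, 0, -4], [0, 0, 0], 1], [[0, 0, -2], [0, 0, 0], 1], [[0, 0, 0], [0, 0, 0], 1]]'

```text
t: 16.4
position: [0.5705, -0.2484, 0.2157]
tcp_rot: [-1.568, 0.133, -0.138]
contact_force: [-0.4, -0.7, -0.1]
opening: 0.001
```

```bash
python3 snap.py 11
```

```text
t 16.4 tcp [ 0.5705 -0.2484  0.2157] tip local mm [  2.3 129.6  42.7] F local [-0.3 -0.7 -0.1] open 0.0
tool axes in block (cols x,y,z)
 [[ 1.     0.003 -0.001]
 [ 0.001 -0.001  1.   ]
 [ 0.003 -1.    -0.001]]
q [-0.521  0.601  1.634 -0.     0.903 -0.349]
```

View pics/v11.png

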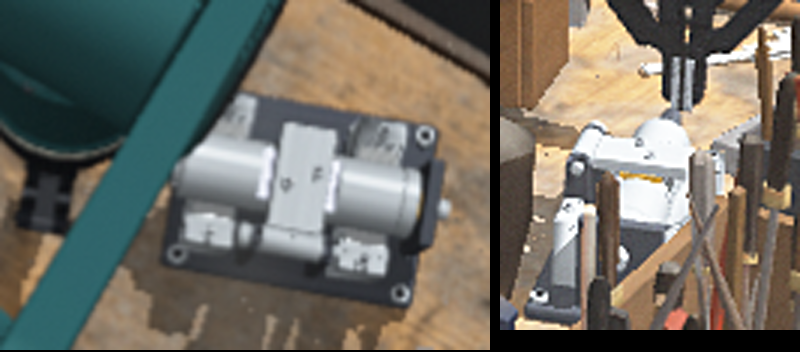

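Go in to touch the nose in small steps.

Call:
apply_moves --increments '[[[-1, 2, -4], [0, 0, 0], 1], [[0, 0, -2], [0, 0, 0], 1], [[0, 0, -1], [0, 0, 0], 1], [[0, 0, 0], [0, 0, 0], 1]]'

```text
t: 16.9
position: [0.5674, -0.2546, 0.2117]
tcp_rot: [-1.567, 0.136, -0.135]
contact_force: [0.2, 0.7, -1.1]
opening: 0.001
```

Call:
apply_moves --increments '[[[0, 0, -2], [0, 0, 0], 1], [[0, 0, 0], [0, 0, 0], 1]]'

```text
t: 17.1
position: [0.5671, -0.2565, 0.2117]
tcp_rot: [-1.567, 0.135, -0.135]
contact_force: [0.1, 0.0, 0.6]
opening: 0.001
```

Call:
apply_moves --increments '[[[0, 0, -1], [0, 0, 0], 1], [[0, 0, 0], [0, 0, 0], 1]]'

```text
t: 17.3
position: [0.5669, -0.2574, 0.2117]
tcp_rot: [-1.567, 0.135, -0.135]
contact_force: [-0.3, -0.0, 0.2]
opening: -0.0
```

Call:
apply_moves --increments '[[[0, 0, -1], [0, 0, 0], 1], [[0, 0, 0], [0, 0, 0], 1]]'

```text
t: 17.5
position: [0.5667, -0.2582, 0.2117]
tcp_rot: [-1.566, 0.135, -0.135]
contact_force: [0.8, 0.5, -0.2]
opening: 0.001
```

Call:
apply_moves --increments '[[[0, 0, -1], [0, 0, 0], 1], [[0, 0, 0], [0, 0, 0], 1]]'

```text
t: 17.7
position: [0.5667, -0.2586, 0.2117]
tcp_rot: [-1.565, 0.136, -0.136]
contact_force: [1.6, 4.9, 0.4]
opening: 0.0
```

Call:
apply_moves --increments '[[[0, 0, -1], [0, 0, 0], 1], [[0, 0, 0], [0, 0, 0], 1]]'

```text
t: 17.9
position: [0.5666, -0.2588, 0.2117]
tcp_rot: [-1.564, 0.136, -0.136]
contact_force: [3.7, 7.9, 0.7]
opening: -0.003
```

Call:
apply_moves --increments '[[[0, 0, -1], [0, 0, 0], 1], [[0, 0, 0], [0, 0, 0], 1]]'

```text
t: 18.1
position: [0.5665, -0.2591, 0.2117]
tcp_rot: [-1.562, 0.136, -0.136]
contact_force: [4.3, 10.5, 2.4]
opening: 0.003
```

Call:
apply_moves --increments '[[[0, 0, -1], [0, 0, 0], 1], [[0, 0, 0], [0, 0, 0], 1]]'

```text
t: 18.3
position: [0.5665, -0.2594, 0.2116]
tcp_rot: [-1.561, 0.136, -0.136]
contact_force: [5.4, 13.7, 2.8]
opening: 0.003
```

Firm resistance, rising linearly: 13.7 N for a fraction of a millimetre, so the spindle is hard against the stop. I'll back off and do a final check.

Call:
apply_moves --increments '[[[0, 0, 6], [0, 0, 0], 1], [[0, 0, 15], [0, 0, 0], 1], [[0, 0, 30], [0, 0, 0], 1], [[0, -30, 40], [0, 0, 0], 1], [[0, -45, 10], [0, 0, 0], 1], [[0, -45, 20], [0, 0, 0], 1], [[0, 0, 49], [0, 0, 0], 1], [[0, 0, 0], [0, 0, 0], 1]]'

```text
t: 19.1
position: [0.596, -0.09, 0.3338]
tcp_rot: [-1.566, 0.13, -0.135]
contact_force: [-0.4, 0.1, 0.3]
opening: -0.001
```

```bash
python3 snap.py 12; python3 flat.py 12 | tail -3
```

```text
t 19.1 tcp [ 0.596  -0.09    0.3338] tip local mm [1.000e-01 2.905e+02 1.608e+02] F local [-0.4  0.   0.3] open -0.0
tool axes in block (cols x,y,z)
 [[ 1.     0.003 -0.004]
 [ 0.004  0.001  1.   ]
 [ 0.003 -1.     0.001]]
q [-0.265  0.431  1.586  0.002  1.121 -0.097]
0.018   .     .     .     .     .     .     .     .     .     .     .     .     .     .     .     3.8   2.5   .  
0.024   .     .     .     0.2  -0.4  -0.2  -0.3  -0.1   .     .     .     .     .     .     .     2.2   3.0   5.0
flat centre deg 129.0 cost 2.37 costs/10deg {-40: 2.46, -30: 2.47, -20: 2.49, -10: 2.5, 0: 2.47, 10: 2.52, 20: 2.59, 30: 2.62, 40: 2.66, 50: 2.73, 60: 2.74, 70: 2.71, 80: 2.68, 90: 2.64, 100: 2.58, 110: 2.5, 120: 2.43}
```

View pics/v12.png

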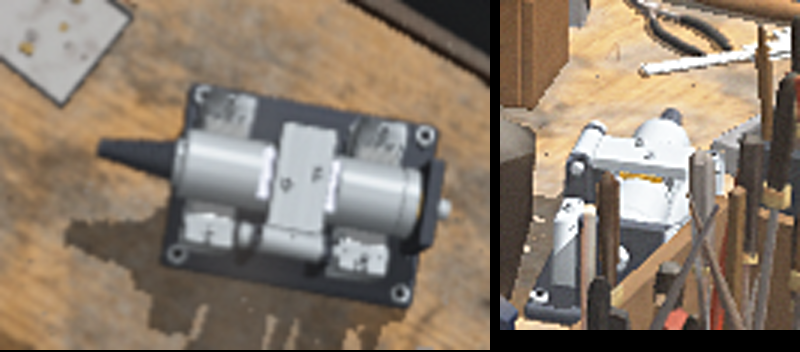

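View pics/c12.png

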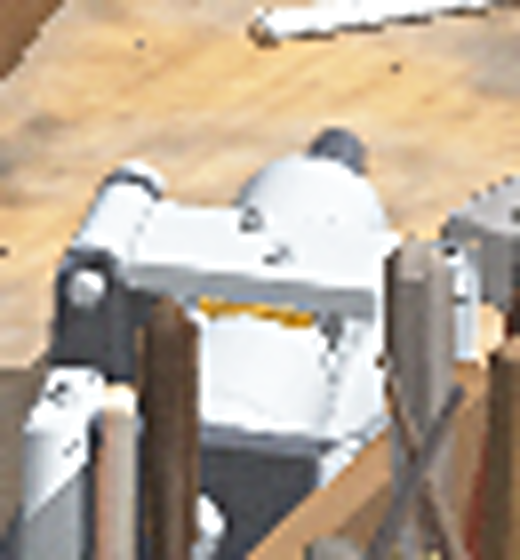

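The strap lies level with its brass foot on the flat, and the spindle's back end is at the stop. Nothing moved after the nose push, and the robot is clear.

```bash
python3 -c "
from cell import ctrl
print(ctrl.finish_job())"
```

```text
the job is handed in; nothing more can be done
None
```

The spindle is locked in the V-block, and the job was handed in at about 19 s of the 51 s allowed. No verdict was reported.

**What I did:** I pressed a closed fingertip on top of the shank and drew the spindle about 13 mm back to the end stop. Two strokes across the groove then rolled it about 106° until the flat faced up. I swung the strap over and pressed it down with about 29 N.

**Last checks:**
- **Flat:** it measured within about 1° of straight up in the side camera's depth, just before the strap closed. After that the strap hides it, so I could not measure it directly.
- **Strap:** the fingertip met a hard stop at 70.9 mm height, against 71 mm nominal. The top camera's depth shows the strap level (slope about 0.003); the side camera's fit was too noisy to use. The pictures show the brass foot on the flat.
- **End stop:** a 13.7 N push on the nose moved it only a fraction of a millimetre, and no gap shows in the top picture.
- **Disagreement:** my first fit of the V-block's base put the gap to the stop at 15 to 20 mm, but contact came after about 13 mm. I relied on the contact forces and on the nose staying put.
- **Other tools:** I never worked near the calliper, pliers or flux pot. I did not measure their positions again at the end.

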